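Slide the drip tray home under the cup stand

ROBOT

A 6-joint arm with a two-finger parallel gripper is mounted at the origin on the work surface. World frame = base frame: x ahead of the robot, y to its left, z up, the work surface at z = 0. Lengths are in m, angles in rad, forces in N, time in s.
With the tool pointing down it reaches from about 0.225 to 0.875 m from the base axis. Payload 3.4 kg.
Tool frame: the origin (TCP) lies at the very end of the fingers, on their centre line; the grasp point (between the pads) lies 19 mm behind it (manip.hold_point_z is the distance from the TCP to the grasp point, in m); z points along the fingers, x is the direction in which the jaws open and shut, and the axes are right-handed (so a half turn about z gives the same grasp; the last joint's range is limited). The gripper opens to 85 mm and grips with 20 to 120 N. Pads are 22 mm wide; open, the fingers measure 114 mm over their backs; the gripper's body (76 mm by 85 mm) begins 54 mm behind the grasp point. The pads swing forward as they close: fully open they stand 13 mm farther back than shut.
Start: joints at [-1.368, 0.276, 1.505, -0, 1.361, -0.121], TCP at [0.183, -0.545, 0.231] pointing down, gripper open.
Joint ranges: [-2.89, 2.89], [-0.75, 2.08], [0.22, 2.7], [-1.18, 4.32], [0.11, 2.71], [-2.7, 2.7]. Speed limits (rad/s): [2.57, 2.57, 3.14, 3.14, 3.14, 3.14].

INTERFACE

Orientations are given as a unit quaternion [w, x, y, z].
In Python, from rig import telemetry, cams, manip, finder gives the robot as it stands. The module is installed in compiled form; this text tells all that it offers.
- The arm moves only by the tool carry_out, never from a script. Its argument "rows" is a list that holds one entry, the list of rows, each a list of 5 numbers: the gripper's target within -1 to 1 (fully open at 1, half-way at 0, shut at -1), then the shift along the world's x, y, z in cm, then the turn about the world's z in rad. A call has 1 to 12 rows; each row shifts and turns the commanded pose from where the row before left it; what a row does not reach is not made up. A row lasts 1/10 s, in which the tool goes at most 50 mm and 8.59 degrees, less where a joint would pass 70% of its speed; a pose out of reach is approached as far as the arm can. A call with a gripper value outside its range is refused whole. The fingers move at their own pace and stop on an object; "force" is the grip in N (left out, the last holds). Time passes only in rows, so rows that do not move let the fingers close. It gives the time, the measured TCP pose, the force and the opening at its end, in the units of the state.
- telemetry.get_state(): the state, without advancing time (a new reading comes with each control period).
- cams.get_image(name): name is "side" or "top"; returns a dict with "image" (420x560x3 uint8, red, green, blue), "camera_matrix" (3x3 intrinsics, pixels), "eye" and "attitude" of the camera in the world. Camera axes: x right, y down, z forward; pixel columns grow to the right and rows downward; lengths in m; the calibration is good to about 2 mm. A picture is of the moment at which its call begins. There is no depth.
- manip.sign_off(): hands the job in, once; it reports no verdict.
Trained networks look in a picture, given as the dict that the camera call returned (one of the last four; its "shot" number tells which), for a name from the list of things; names that differ only in an ending like _2 or _b are one class to them, and where a whole thing is asked for, a point or a joint stands for the part that bears it (a point fixed in the world has none). Each returns a list of dicts, best first, with "confidence" (0 to 1); they miss things now and then, are a little off and sometimes report something else, mostly with a low value. They report only what shows in the picture. A call takes as long as a camera call. They do not tell look-alikes from the thing itself.
- finder.boxes_of(picture, thing): "xy" ([column, row] in pixels, amid what is visible of it).
The state is a dict: "clock": time; "qpos": joint angles; "qd": joint speeds; "effort": joint torques, N m; "position": TCP position; "ee_rot": TCP orientation; "contact_force": force on the tool from outside, world axes, zero at the start; "moment": the same for the moment, N m; "width": finger opening in m.
Only numpy, scipy, OpenCV 4.12 (cv2) and the standard library are available. Lean on these libraries where they do the work, as an engineer would, in place of code of your own. Each camera call takes 0.05 s, during which the arm holds its last target.

TASK

Push the loose black drip tray in under the low steel cup stand, through its open end, until it sits straight and fully home against the stop. Only push it along the counter with the fingers, keeping it flat: never lift, carry or tip it. Leave the cups on the stand undisturbed and everything else on the counter where it is.

Things in the scene. Friction and masses are not known exactly. Their poses are not given: they have to be found in the camera images.
- stand: low steel draining stand, fixed: slotted grille on two side legs (12 mm thick) over a bay 150 mm long (x), 150 wide (y), headroom 29; grille top 35 above the counter. Open only at its -x end. Origin: on the counter, mid-bay. x points level from the mouth into the bay, z up; x points to the robot's left (world +y), give or take 10 degrees. Two cups stand on the middle to far part.
- mouth (a point): point on the counter in the middle of the stand's open end, 75 mm to -x of the stand's origin; the leg noses beside it are rounded
- stop (a point): point on the counter at the middle of the inner face of the full-height end stop, 75 mm to +x of the stand's origin. When the tray is home its leading end meets this, its origin lies 15 mm to the mouth side of the stand's origin, and 30 mm of it still sticks out of the mouth
- tray: closed flat drip tray, a loose black plastic slab with slotted steel top: 180 mm long (x), 130 wide (y), 24 high, 0.3 to 0.65 kg; upright sides, edges rounded 3 mm, both ends alike. Lies flat on the counter before the mouth, out of line and turned up to about 30 degrees; slides under about 2 to 8 N. Origin: centre of its underside; z up. 10 mm of play each side in the bay.
- white_cup: white ceramic cup standing on the grille of the stand, 66 mm wide, 70 high; bystander. Origin: on its axis, centre of its underside.
- blue_cup: blue ceramic cup standing on the grille of the stand, 66 mm wide, 70 high; bystander. Origin: on its axis, centre of its underside.
- sugar_jar: glass jar with a steel cap, 72 mm wide, 110 high; bystander. Origin: on its axis, centre of its underside.
- milk_pitcher: steel mug-like milk pitcher with a side handle, 84 mm wide, 85 high; bystander. Origin: on its axis, centre of its underside.
- paper_cups: nested stack of paper cups, 83 mm wide, about 122 high; bystander. Origin: on its axis, centre of its underside.
- tea_tin: green tin, 72 mm wide, 75 high; bystander. Origin: on its axis, centre of its underside.
- spoon: metal spoon, lying flat, 150 mm long; bystander. Origin: underside, middle of its length.
Not all that is in view belongs to the job. What is shaped like the stand but yellow is not meant.

How it is judged:
By the outcome, as a careful person would: the job done as asked, in the order asked, and still so for the second after the job is handed in, with the robot touching nothing.
It also fails if it takes over 70 s, if anything falls off the work surface, if the arm or the gripper's body presses on something with over 40 N, if the wrist force passes 120 N, or if a joint passes its speed limit or range.

## Working session

There is one attempt and no reset: what is moved stays moved. The work goes in short steps, Python scripts to look and compute and a tool call to move; the robot and the scene stay as the last step left them, time stands still between calls to the robot, and variables do not carry over. Pictures are saved under pics/ and viewed, and the job is handed in when it is done.

Besides the shell and the picture viewer there is one more tool, called after "Call:" as name(argument=value, ...) on one line, values as JSON. carry_out: Moves the arm, as the interface text tells. Its arguments: {"type":"object","properties":{"rows":{"type":"array","items":{"type":"array","items":{"type":"array","items":{"type":"number"}}}},"force":{"type":"number"}},"required":["rows"]}

```bash
mkdir -p pics; python3 - <<'E'
from rig import telemetry, cams, manip, finder
import cv2
s=telemetry.get_state()
print({k:(s[k]) for k in s})
for n in ("top","side"):
    p=cams.get_image(n)
    cv2.imwrite(f"pics/{n}0.png",p["image"][:,:,::-1])
    print(n,p["camera_matrix"],p["eye"],p["attitude"])
    for t in ["stand","tray","white_cup","blue_cup","sugar_jar","milk_pitcher","paper_cups","tea_tin","spoon"]:
        print(t,[(d["xy"],round(d["confidence"],2)) for d in finder.boxes_of(p,t)][:3])
E
```

```text
{'clock': 0.0, 'qpos': array([-1.36799138e+00,  2.76593292e-01,  1.50615251e+00, -5.41026305e-06,
        1.36070105e+00, -1.20967901e-01]), 'qd': array([-0.00071852, -0.00073714,  0.00010199,  0.00095664, -0.00160662,
        0.00058493]), 'effort': array([-1.88782642e-04, -4.16778553e+01, -2.45807004e+01, -1.62004071e-04,
        1.13190670e-02, -2.69476942e-05]), 'position': array([ 0.18283486, -0.54458835,  0.23043297]), 'ee_rot': array([-6.26245432e-04,  8.11832980e-01, -5.83888990e-01, -6.83616903e-04]), 'contact_force': array([-0.28157898, -0.09816303,  0.18560825]), 'moment': array([-0.02023162, -0.01219392,  0.02674478]), 'width': 0.0855346804368134}
top [[429.20435702   0.         280.92986204]
 [  0.         429.20435702 211.68049924]
 [  0.           0.           1.        ]] [ 0.41214405 -0.05365369  1.10556896] [-0.05029479  0.7056055  -0.70541113  0.04456967]
stand [([193.6, 310.2], 0.87), ([371.7, 325.3], 0.79), ([186.1, 208.6], 0.66)]
tray [([306.5, 223.8], 0.73)]
white_cup [([162.4, 219.5], 0.93)]
blue_cup [([167.0, 189.6], 0.79)]
sugar_jar [([431.8, 180.3], 0.56), ([305.1, 226.6], 0.16)]
milk_pitcher [([436.6, 249.9], 0.8)]
paper_cups [([106.9, 280.8], 0.91)]
tea_tin [([234.8, 122.5], 0.58)]
spoon [([295.5, 126.6], 0.95)]
side [[482.01305866   0.         276.07931158]
 [  0.         482.01305866 211.697519  ]
 [  0.           0.           1.        ]] [0.28039127 0.97606853 0.97928155] [ 0.05344365 -0.11258105  0.90274889 -0.41172045]
stand [([238.1, 303.5], 0.98), ([370.4, 189.2], 0.93), ([347.7, 294.1], 0.86)]
tray [([286.2, 213.4], 0.77)]
white_cup [([252.5, 281.9], 0.57), ([325.6, 152.0], 0.49)]
blue_cup [([225.3, 275.2], 0.94)]
sugar_jar [([279.4, 138.8], 0.73)]
milk_pitcher [([324.5, 152.4], 0.9)]
paper_cups [([298.5, 339.5], 0.91)]
tea_tin [([184.3, 234.1], 0.81)]
spoon [([205.7, 203.4], 0.82)]
```

View pics/top0.png

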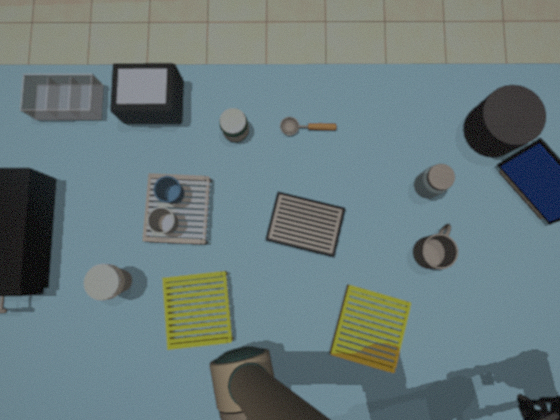

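View pics/side0.png

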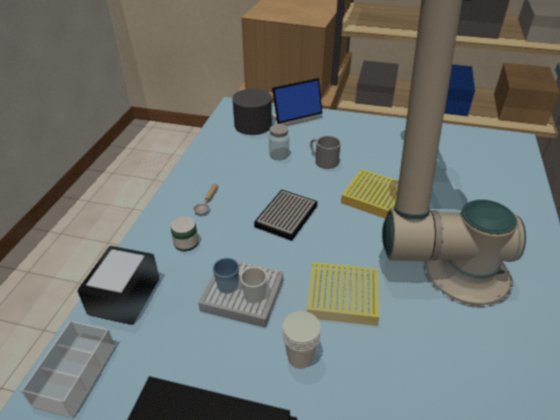

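The real stand is the steel one with cups near top (180,209). The tray is near (306,223), and the yellow stands at (197,310) and (371,327) are decoys. I'll crop in for the corners.

```bash
cat > h.py <<'E'
import numpy as np, cv2
from scipy.spatial.transform import Rotation as R
def ray(p,uv):
    q=p["attitude"]; M=R.from_quat([q[1],q[2],q[3],q[0]]).as_matrix()
    K=p["camera_matrix"]; d=M@np.linalg.inv(K)@np.array([uv[0],uv[1],1.])
    return np.array(p["eye"]),d
def onz(p,uv,z):
    e,d=ray(p,uv); return (e+d*(z-e[2])/d[2])
def proj(p,X):
    q=p["attitude"]; M=R.from_quat([q[1],q[2],q[3],q[0]]).as_matrix()
    c=(np.atleast_2d(X)-p["eye"])@M; c=c@p["camera_matrix"].T
    return c[:,:2]/c[:,2:]
def rect(x,y,yaw,L,W,z):
    c,s=np.cos(yaw),np.sin(yaw)
    return np.array([[x+c*a-s*b,y+s*a+c*b,z] for a,b in((-L/2,-W/2),(L/2,-W/2),(L/2,W/2),(-L/2,W/2))])
def crop(p,u0,v0,u1,v1,k,polys=()):
    im=cv2.resize(p["image"][v0:v1,u0:u1,::-1],None,fx=k,fy=k,interpolation=cv2.INTER_CUBIC)
    im=cv2.convertScaleAbs(im,alpha=1.5,beta=10)
    for P,col in polys:
        uv=proj(p,P); q=((uv+.5-[u0,v0])*k-.5)
        cv2.polylines(im,[np.round(q).astype(int)],True,col,1)
    return im
E
python3 - <<'E'
from h import *
from rig import cams,telemetry
p=cams.get_image("top")
for uv in [(306.5,223.8)]: print(onz(p,uv,.024))
print(onz(p,(177,209),.035))
im=p["image"].astype(int)
cv2.imwrite("pics/c1.png",crop(p,130,160,350,270,3.5))
p=cams.get_image("side")
cv2.imwrite("pics/c2.png",crop(p,190,180,330,330,4))
E
```

```text
[ 0.52725305 -0.10958838  0.024     ]
[0.5636489  0.21744166 0.035     ]
```

View pics/c1.png

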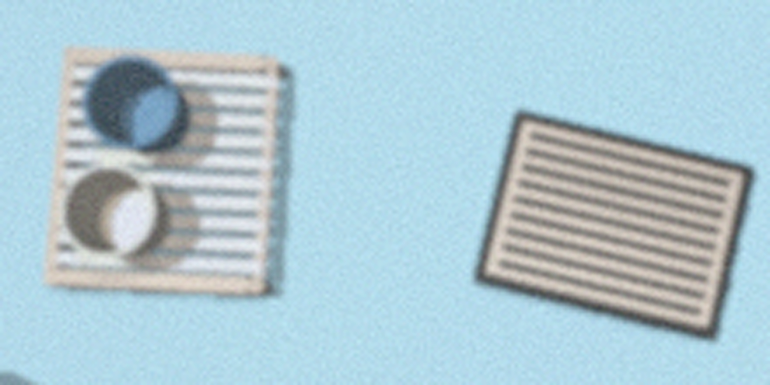

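View pics/c2.png

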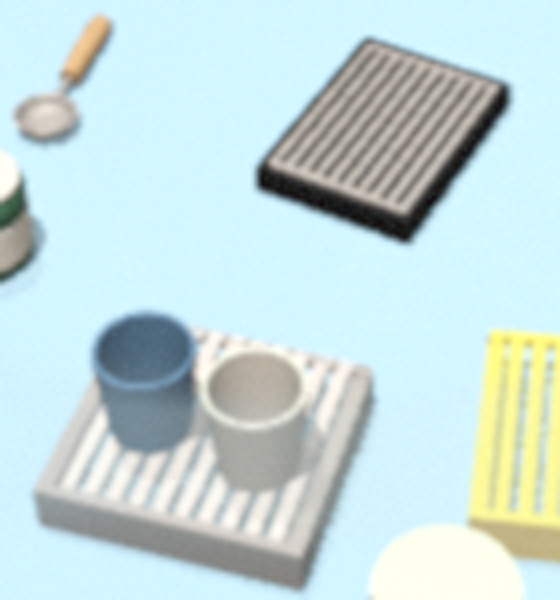

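```bash
cat >> h.py <<'E'
def tray_fit(p):
    # least squares of rect edges onto tray mask: simple - maximise agreement of rect with (non-blue) mask
    im=p["image"].astype(float); r,g,b=im[...,0],im[...,1],im[...,2]
    sat=(b-r)/(b+1)
    return sat
E
python3 - <<'E'
from h import *
from rig import cams
p=cams.get_image("top")
k=3.5
def px(u,v): return ((u+.5)/k-.5+130,(v+.5)/k-.5+160)
print("stand top corners (z .035)")
S=[onz(p,px(*c),.035) for c in [(65,49),(281,60),(268,292),(44,285)]]
for a in S: print(a.round(4))
print([np.linalg.norm(S[i]-S[(i+1)%4]).round(4) for i in range(4)])
print("tray corners")
T=[onz(p,px(*c),.024) for c in [(518,111),(753,171),(714,340),(477,282)]]
for a in T: print(a.round(4))
print([np.linalg.norm(T[i]-T[(i+1)%4]).round(4) for i in range(4)])
T=np.array(T);S=np.array(S)
d=(T[0]+T[3]-T[1]-T[2]);print("tray c",T.mean(0),"yaw",np.arctan2(d[1],d[0]))
d=(S[0]+S[3]-S[1]-S[2]);print("stand c",S.mean(0),"yaw",np.arctan2(d[1],d[0]))
E
```

```text
stand top corners (z .035)
[0.6549 0.2941 0.035 ]
[0.6465 0.1361 0.035 ]
[0.4777 0.1415 0.035 ]
[0.4827 0.3019 0.035 ]
[np.float64(0.1582), np.float64(0.1689), np.float64(0.1605), np.float64(0.1724)]
tray corners
[ 0.6107 -0.0364  0.024 ]
[ 0.5664 -0.2072  0.024 ]
[ 0.4442 -0.177   0.024 ]
[ 0.4857 -0.0071  0.024 ]
[np.float64(0.1765), np.float64(0.1258), np.float64(0.1749), np.float64(0.1285)]
tray c [ 0.52673279 -0.10688272  0.024     ] yaw 1.3239705844534413
stand c [0.56545867 0.21842062 0.035     ] yaw 1.5290992430696904
```

```bash
cat >> h.py <<'E'
from scipy.optimize import minimize
from scipy.ndimage import map_coordinates, gaussian_filter
def blu(p):  # "not counter" image: blue-minus-red + darkness
    im=p["image"].astype(float); f=np.stack([gaussian_filter(im[...,i],.7) for i in range(3)],-1)
    return f
def edge_score(ps,P,off=.004,n=60,edges=(0,1,2,3)):
    s=0
    for p,f in ps:
        for i in edges:
            a,b=P[i],P[(i+1)%4]
            t=np.linspace(.06,.94,n)[:,None]; L=a+(b-a)*t
            c=P.mean(0); nrm=np.cross(b-a,[0,0,1]); nrm/=np.linalg.norm(nrm)
            if nrm@(a-c)<0: nrm=-nrm
            o=proj(p,L+nrm*off); q=proj(p,L-nrm*off)
            vo=np.stack([map_coordinates(f[...,k],[o[:,1],o[:,0]],order=1) for k in range(3)],-1)
            vi=np.stack([map_coordinates(f[...,k],[q[:,1],q[:,0]],order=1) for k in range(3)],-1)
            s+=np.mean(np.linalg.norm(vo-vi,axis=1))
    return s
def fit(ps,x0,L,W,z,edges=(0,1,2,3),shift=0):
    def cost(v):
        c,s=np.cos(v[2]),np.sin(v[2])
        return -edge_score(ps,rect(v[0]+c*shift,v[1]+s*shift,v[2],L,W,z),edges=edges)
    best=None
    for dx in(-.004,0,.004):
        for dy in(-.004,0,.004):
            r=minimize(cost,np.array(x0)+[dx,dy,0],method="Nelder-Mead",options=dict(initial_simplex=np.array(x0)+[dx,dy,0]+np.array([[0,0,0],[.005,0,0],[0,.005,0],[0,0,.04]]),xatol=1e-5,fatol=1e-3))
            if best is None or r.fun<best.fun: best=r
    return best.x,best.fun
E
python3 - <<'E'
from h import *
from rig import cams
pt=cams.get_image("top"); psd=cams.get_image("side")
A=[(pt,blu(pt))];B=[(psd,blu(psd))]
for n,ps in(("top",A),("side",B),("both",A+B)):
    x,f=fit(ps,(.527,-.107,1.324),.178,.128,.0235); print("tray",n,x.round(4),round(f,1))
    if n=="both": t=x
for Ls in(.15,.156,.16,.162,.165):
  for n,ps in(("top",A),("side",B)):
    x,f=fit(ps,(.565,.218,1.53),Ls,.174,.035); 
    m=x[:2]-Ls/2*np.array([np.cos(x[2]),np.sin(x[2])]);print("stand",Ls,n,x.round(4),round(f,1),"mouth",m.round(4))
    if Ls==.162 and n=="top": s=x
cv2.imwrite("pics/o1.png",crop(pt,130,160,350,270,3.5,[(rect(*t,.18,.13,.024),(0,0,255)),(rect(*s,.162,.174,.035),(0,0,255))]))
cv2.imwrite("pics/o2.png",crop(psd,190,180,330,330,4,[(rect(*t,.18,.13,.024),(0,0,255)),(rect(*s,.162,.174,.035),(0,0,255))]))
E
```

```text
tray top [ 0.5277 -0.1062  1.3279] -355.2
tray side [ 0.5305 -0.107   1.3312] -344.8
tray both [ 0.5286 -0.1065  1.3247] -676.0
stand 0.15 top [0.5597 0.2156 1.5353] -166.5 mouth [0.557  0.1406]
stand 0.15 side [0.5671 0.2267 1.5372] -191.4 mouth [0.5645 0.1518]
stand 0.156 top [0.5602 0.2202 1.5245] -166.3 mouth [0.5566 0.1423]
stand 0.156 side [0.5669 0.2236 1.532 ] -203.0 mouth [0.5639 0.1456]
stand 0.16 top [0.5603 0.2206 1.5236] -165.5 mouth [0.5565 0.1407]
stand 0.16 side [0.5669 0.2226 1.5376] -204.8 mouth [0.5643 0.1426]
stand 0.162 top [0.5604 0.2212 1.5246] -158.7 mouth [0.5566 0.1402]
stand 0.162 side [0.5671 0.2221 1.5409] -201.1 mouth [0.5646 0.1411]
stand 0.165 top [0.5597 0.2095 1.5428] -165.3 mouth [0.5574 0.127 ]
stand 0.165 side [0.5671 0.2211 1.549 ] -191.2 mouth [0.5653 0.1386]
```

View pics/o1.png

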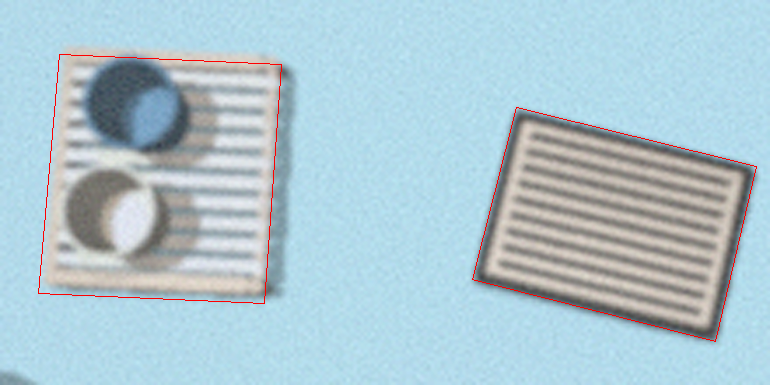

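View pics/o2.png

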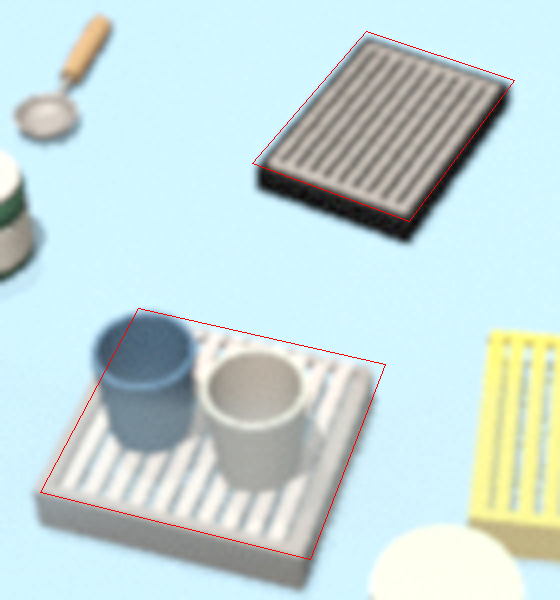

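Call:
carry_out(rows=[[[-1,2.17,4.2,0,0.12],[-1,2.17,4.2,0,0.12],[-1,2.17,4.2,0,0.12],[-1,2.17,4.2,0,0.12],[-1,2.17,4.2,0,0.12],[-1,2.17,4.2,0,0.12],[-1,2.17,4.2,0,0.12],[-1,2.17,4.2,0,0.12],[-1,2.17,4.2,0,0.12],[-1,2.17,4.2,0,0.12],[-1,0,0,0,0],[-1,0,0,0,0]]])

```text
clock: 2.45
position: [0.4002, -0.1243, 0.2314]
ee_rot: [0.0, 1.0, -0.022, 0.0]
contact_force: [0.3, -0.3, 0.4]
width: -0.0004
```

```bash
cat > st.py <<'E'
from rig import telemetry
import numpy as np
def st():
    s=telemetry.get_state(); q=s["ee_rot"]
    yaw=2*np.arctan2(q[2],q[1])
    print("t",round(s["clock"],2),"tcp",s["position"].round(4),"yaw",round(yaw,3),"F",s["contact_force"].round(2),"w",round(s["width"],4),"q",s["qpos"].round(2))
    return s
if __name__=="__main__": st()
E
python3 st.py
```

```text
t 2.45 tcp [ 0.4002 -0.1243  0.2314] yaw -0.044 F [ 0.31 -0.34  0.35] w -0.0004 q [-0.47  0.04  1.8  -0.    1.3  -0.42]
```

Call:
carry_out(rows=[[[-1,0,0,-4.5,0],[-1,0,0,-4.5,0],[-1,0,0,-4.5,0],[-1,0,0,-4,0],[-1,0,0,-3,0],[-1,0,0,-1.6,0],[-1,0,0,0,0],[-1,0,0,0,0]]])

```text
clock: 3.25
position: [0.3999, -0.1265, 0.0105]
ee_rot: [0.0, 1.0, -0.025, -0.0]
contact_force: [-0.2, -1.5, -0.1]
width: -0.0
```

```bash
python3 st.py; python3 - <<'E'
from h import *
from rig import cams
p=cams.get_image("side")
cv2.imwrite("pics/s1.png",crop(p,190,130,430,330,3))
E
```

```text
t 3.25 tcp [ 0.3999 -0.1265  0.0105] yaw -0.05 F [-0.16 -1.47 -0.09] w -0.0 q [-0.47  0.31  2.14 -0.    0.7  -0.42]
```

View pics/s1.png

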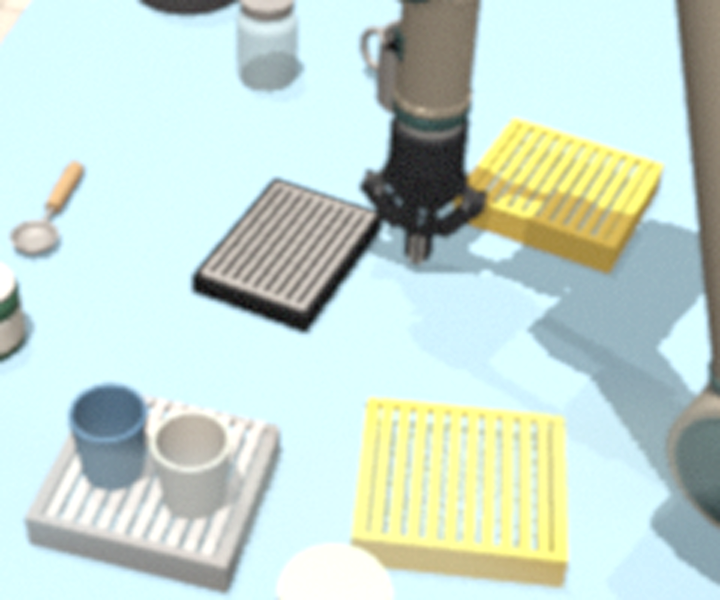

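Call:
carry_out(rows=[[[-1,1.8,0.4,0,0],[-1,1.7,0.2,0,0],[-1,0.5,0,0,0],[-1,0.5,0,0,0],[-1,0.5,0,0,0],[-1,0.5,0,0,0],[-1,0.5,0,0,0],[-1,0,0,0,0]]])

```text
clock: 4.1
position: [0.461, -0.1194, 0.0104]
ee_rot: [0.0, 1.0, -0.024, 0.001]
contact_force: [-2.5, -1.1, 0.3]
width: -0.0002
```

```bash
python3 st.py; cat > look.py <<'E'
from h import *
from rig import cams
import sys
n=sys.argv[1]; x0=eval(sys.argv[2])
pt=cams.get_image("top"); psd=cams.get_image("side")
A=[(pt,blu(pt))];B=[(psd,blu(psd))]
t,f=fit(A,x0,.178,.128,.0235); print("tray top",t.round(4),round(f,1))
t2,f=fit(B,x0,.178,.128,.0235); print("tray side",t2.round(4),round(f,1))
S=(.565,.2185,1.53)
a=np.array([np.cos(S[2]),np.sin(S[2])]); d=t[:2]-S[:2]
print("axis lateral (left+) mm",(1000*(a[0]*d[1]-a[1]*d[0])).round(1),"dyaw",(t[2]-S[2]).round(3))
cv2.imwrite(f"pics/{n}t.png",crop(pt,130,160,350,270,3.5,[(rect(*t,.18,.13,.024),(0,0,255)),(rect(*S,.162,.174,.035),(0,0,255))]))
cv2.imwrite(f"pics/{n}s.png",crop(psd,190,150,370,300,4,[(rect(*t2,.18,.13,.024),(0,0,255))]))
E
python3 look.py a "(.53,-.105,1.35)"
```

```text
t 4.1 tcp [ 0.461  -0.1194  0.0104] yaw -0.047 F [-2.47 -1.07  0.28] w -0.0002 q [-0.4   0.37  2.02  0.    0.75 -0.35]
tray top [ 0.548  -0.1037  1.3501] -283.5
tray side [ 0.5401 -0.1043  1.4379] -258.7
axis lateral (left+) mm 3.8 dyaw -0.18
```

View pics/at.png

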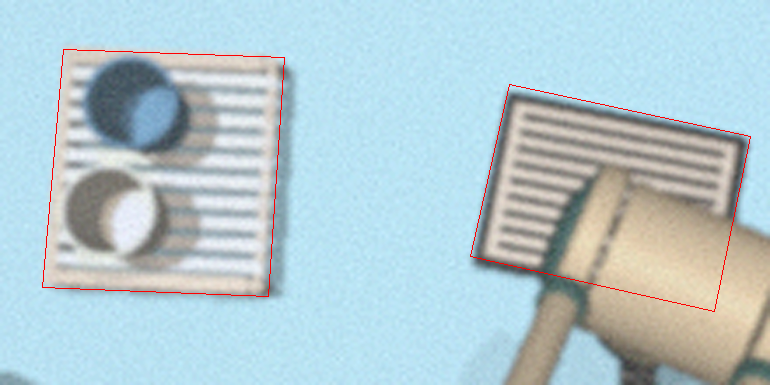

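View pics/as.png

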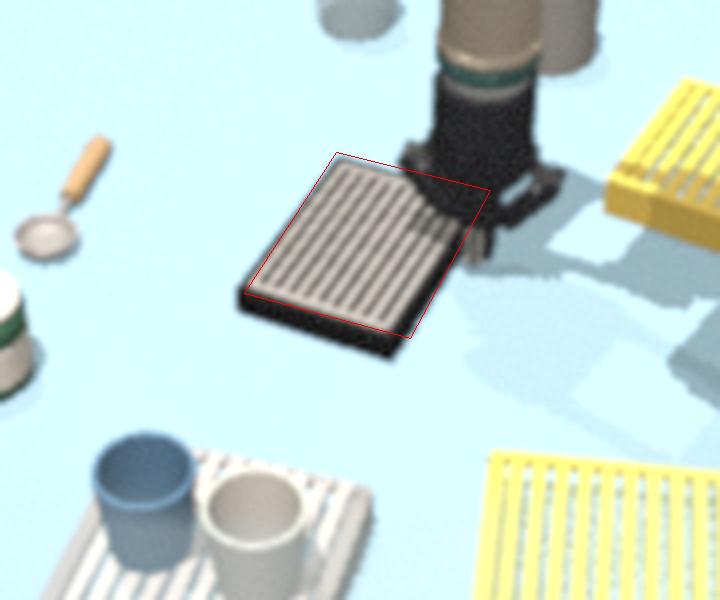

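```bash
python3 - <<'E'
from h import *
from rig import cams
pt=cams.get_image("top");A=[(pt,blu(pt))]
t,f=fit(A,(.542,-.106,1.39),.178,.128,.0235,edges=(0,1)); print(t,f)
cv2.imwrite("pics/b.png",crop(pt,130,160,350,270,3.5,[(rect(*t,.18,.13,.024),(0,0,255))]))
E
```

```text
[ 0.5473927  -0.10242087  1.37376923] -217.8158621970661
```

View pics/b.png

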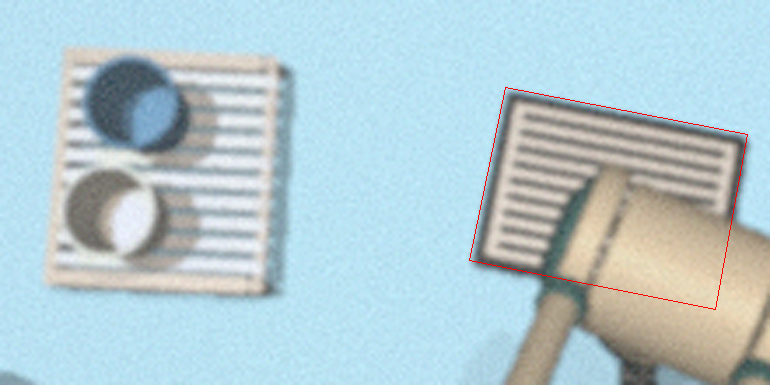

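Call:
carry_out(rows=[[[-1,0.4,0,0,0],[-1,0,0,0,0],[-1,-2,0,0,0],[-1,-1,-1,2,0],[0,0,-3,4,0],[0,2,-4,2,0],[0,4,-3,0,0.03],[0,4,-2,0,0],[0,0,-1,-4,0],[0,0,0,-3,0],[0,0,0,0,0]]])

```text
clock: 5.35
position: [0.5318, -0.2578, 0.0163]
ee_rot: [-0.002, 1.0, -0.009, -0.003]
contact_force: [-1.6, 0.4, -0.1]
width: 0.0425
```

```bash
python3 st.py; python3 look.py c "(.547,-.105,1.39)"
```

```text
t 5.35 tcp [ 0.5318 -0.2578  0.0163] yaw -0.018 F [-1.64  0.35 -0.09] w 0.0425 q [-0.57  0.49  1.75  0.    0.9  -0.55]
tray top [ 0.5476 -0.1034  1.3823] -386.6
tray side [ 0.5508 -0.1042  1.3855] -349.4
axis lateral (left+) mm 4.2 dyaw -0.148
```

View pics/ct.png

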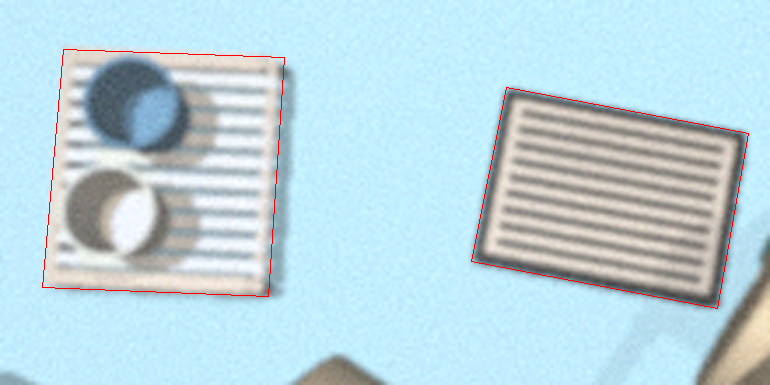

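View pics/cs.png

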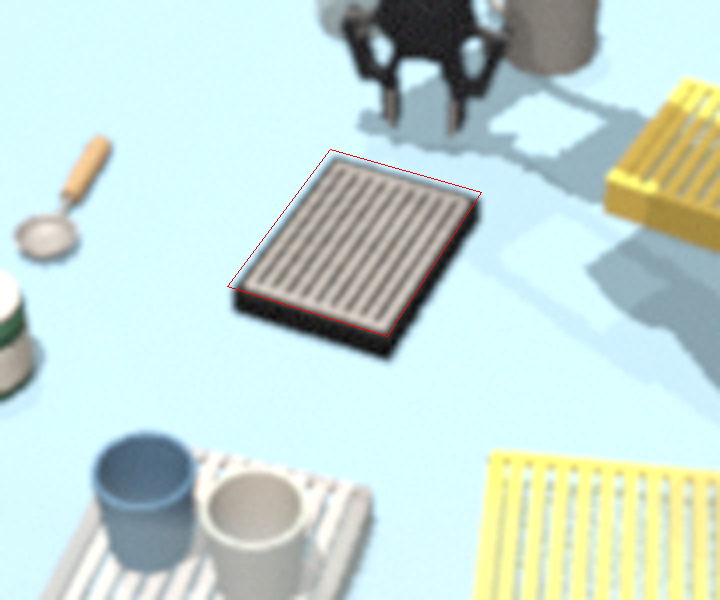

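Call:
carry_out(rows=[[[0,0.4,0.5,-1,-0.02],[0,0,1.5,0,0],[0,0,1.5,0,0],[0,0,1,0,0],[0,0,0.7,0,0],[0,0,0.7,0,0],[0,0,0.7,0,0],[0,0,0.7,0,0],[0,0,0.7,0,0],[0,0,0.7,0,0],[0,0,0,0,0]]])

```text
clock: 6.55
position: [0.5372, -0.1706, 0.01]
ee_rot: [-0.001, 1.0, -0.018, -0.001]
contact_force: [0.4, -0.3, 0.0]
width: 0.0427
```

```bash
python3 st.py; python3 look.py d "(.555,-.07,1.48)"
```

```text
t 6.55 tcp [ 0.5372 -0.1706  0.01  ] yaw -0.037 F [ 0.36 -0.33  0.03] w 0.0427 q [-0.43  0.47  1.83  0.    0.85 -0.4 ]
tray top [ 0.5432 -0.0673  1.4555] -292.1
tray side [ 0.5458 -0.0703  1.4434] -322.9
axis lateral (left+) mm 10.1 dyaw -0.075
```

View pics/dt.png

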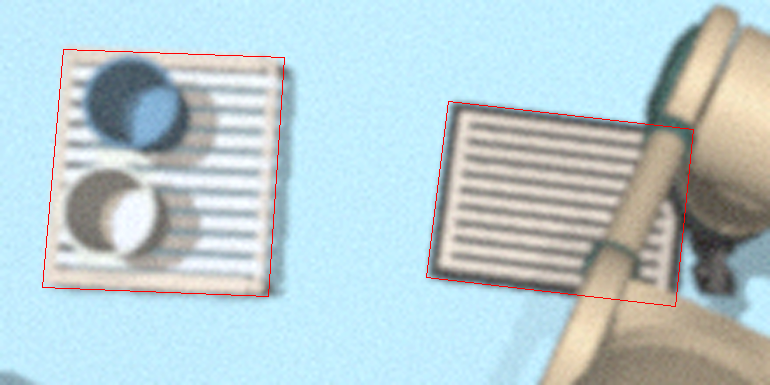

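View pics/ds.png

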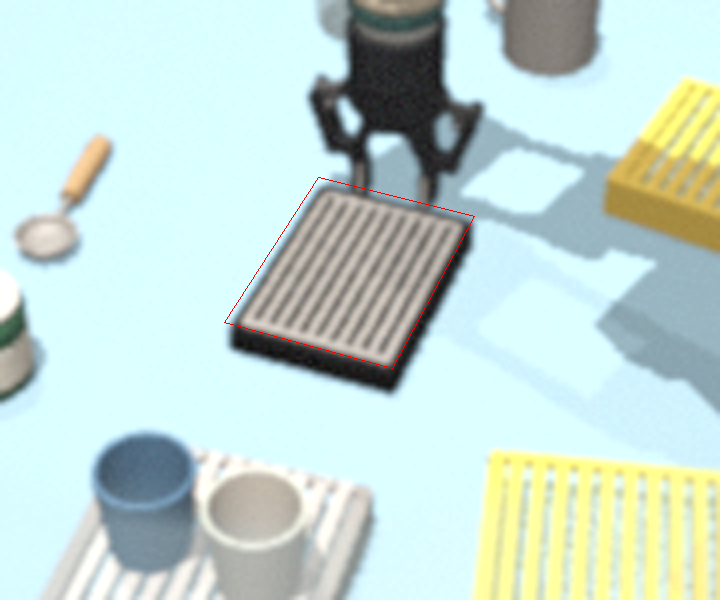

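Call:
carry_out(rows=[[[0,0,-2,0,0],[-1,-1,0,4,0],[-1,-4,1,3,0],[-1,-4,4,0,0],[-1,-1.2,4.4,0,0],[-1,0,0,-3,0],[-1,0,0,-4,0],[-1,0,0,0,0],[-1,1.5,0,0,0],[-1,1,0,0,0],[-1,0,0,0,0]]])

```text
clock: 7.75
position: [0.4682, -0.1035, 0.0106]
ee_rot: [0.0, 1.0, -0.019, 0.001]
contact_force: [-0.6, 0.4, 0.4]
width: 0.0001
```

```bash
python3 st.py
```

```text
t 7.75 tcp [ 0.4682 -0.1035  0.0106] yaw -0.037 F [-0.63  0.39  0.4 ] w 0.0001 q [-0.36  0.37  2.01  0.    0.75 -0.33]
```

```bash
python3 - <<'E'
from h import *
from rig import cams
pt=cams.get_image("top");A=[(pt,blu(pt))]
for e in((0,1),(0,1,3)):
    t,f=fit(A,(.548,-.069,1.47),.178,.128,.0235,edges=e); print(t,f)
cv2.imwrite("pics/e.png",crop(pt,130,160,350,270,3.5,[(rect(*t,.18,.13,.024),(0,0,255))]))
E
```

```text
[ 0.55294987 -0.065157    1.49053287] -216.04830261130363
[ 0.55300418 -0.06635002  1.48245915] -252.77620921391713
```

View pics/e.png

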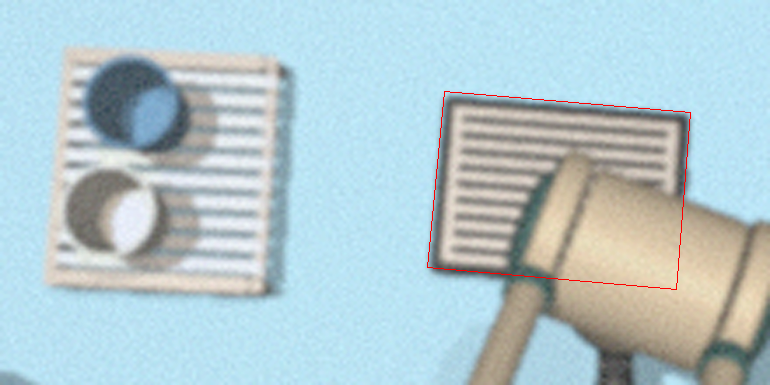

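Call:
carry_out(rows=[[[-1,0.5,0,0,0],[-1,0,0,0,0],[-1,-2.5,0,0,0],[-1,0,-1,3,0],[0,0,-4,3,0],[0,2,-4,0,0],[0,4,-2,0,0],[0,3,-1,0,0],[0,1,0,-3,0],[0,0,0,-3.3,0],[0,0,0,0,0]]])

```text
clock: 8.9
position: [0.5434, -0.2214, 0.003]
ee_rot: [-0.002, 1.0, -0.019, -0.004]
contact_force: [-1.3, -0.5, 0.1]
width: 0.043
```

```bash
python3 st.py; python3 look.py f "(.554,-.067,1.5)"
```

```text
t 8.9 tcp [ 0.5434 -0.2214  0.003 ] yaw -0.037 F [-1.31 -0.46  0.07] w 0.043 q [-0.51  0.51  1.77  0.    0.87 -0.47]
tray top [ 0.5526 -0.0663  1.503 ] -365.5
tray side [ 0.5465 -0.0661  1.5082] -350.7
axis lateral (left+) mm 0.8 dyaw -0.027
```

View pics/ft.png

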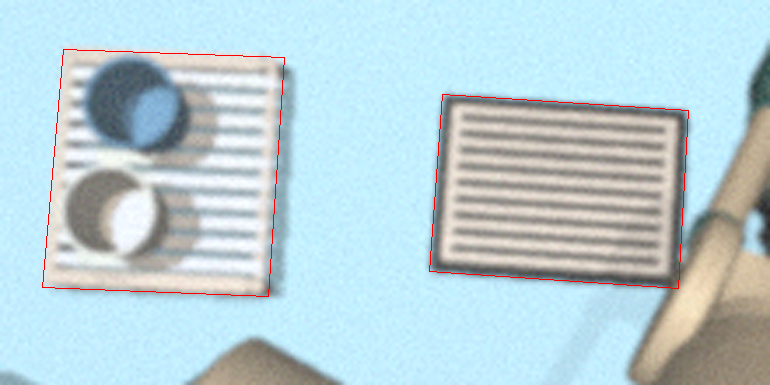

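Call:
carry_out(rows=[[[0,0.3,2,0.4,0],[0,0.1,2,0,0],[0,0,1,0,0],[0,0.05,1.1,0,0],[0,0.05,1.2,0,0],[0,0.05,1.2,0,0],[0,0.05,1.2,0,0],[0,0.05,1.2,0,0],[0,0.05,1.2,0,0],[0,0.05,1.0,0,0],[0,0,0,0,0]]])

```text
clock: 10.1
position: [0.5529, -0.0895, 0.0102]
ee_rot: [-0.001, 1.0, -0.018, -0.001]
contact_force: [-0.9, 1.0, -0.4]
width: 0.0428
```

```bash
python3 st.py; python3 look.py g "(.556,.01,1.52)"
```

```text
t 10.1 tcp [ 0.5529 -0.0895  0.0102] yaw -0.036 F [-0.91  1.   -0.37] w 0.0428 q [-0.29  0.46  1.83  0.    0.85 -0.25]
tray top [0.5554 0.0132 1.4914] -255.1
tray side [0.5564 0.009  1.5364] -340.8
axis lateral (left+) mm 1.2 dyaw -0.039
```

View pics/gt.png

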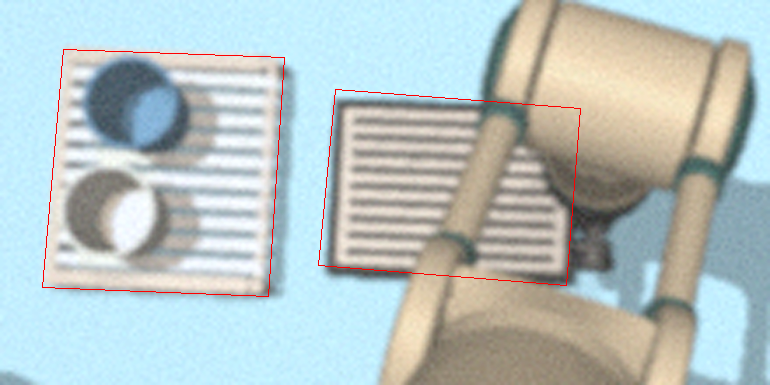

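View pics/gs.png

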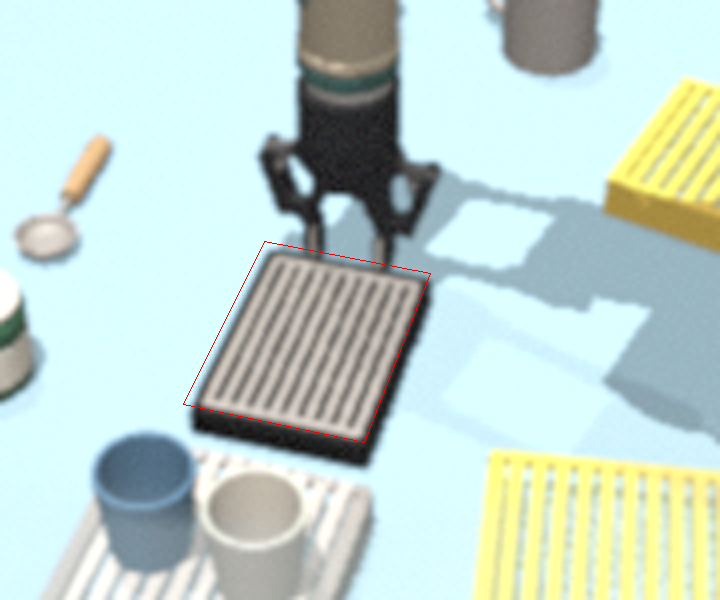

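```bash
python3 - <<'E'
from h import *
from rig import cams
pt=cams.get_image("top");A=[(pt,blu(pt))]
S=np.array((.565,.2185));a=np.array([np.cos(1.53),np.sin(1.53)])
def px(u,v): return ((u+.5)/3.5-.5+130,(v+.5)/3.5-.5+160)
for c in[(337,100),(326,275)]:
    w=onz(pt,px(*c),.0235); d=w[:2]-S; print(w.round(4),"along",(d@a).round(4),"left",(a[0]*d[1]-a[1]*d[0]).round(4))
t,f=fit(A,(.551,.011,1.52),.178,.128,.0235,edges=(1,)); print(t)
cv2.imwrite("pics/h.png",cv2.convertScaleAbs(crop(pt,200,170,300,260,8),alpha=.8))
E
```

```text
[0.6191 0.0964 0.0235] along -0.1198 left -0.059
[0.4907 0.102  0.0235] along -0.1194 left 0.0695
[0.54831805 0.01260891 1.53537969]
```

View pics/h.png

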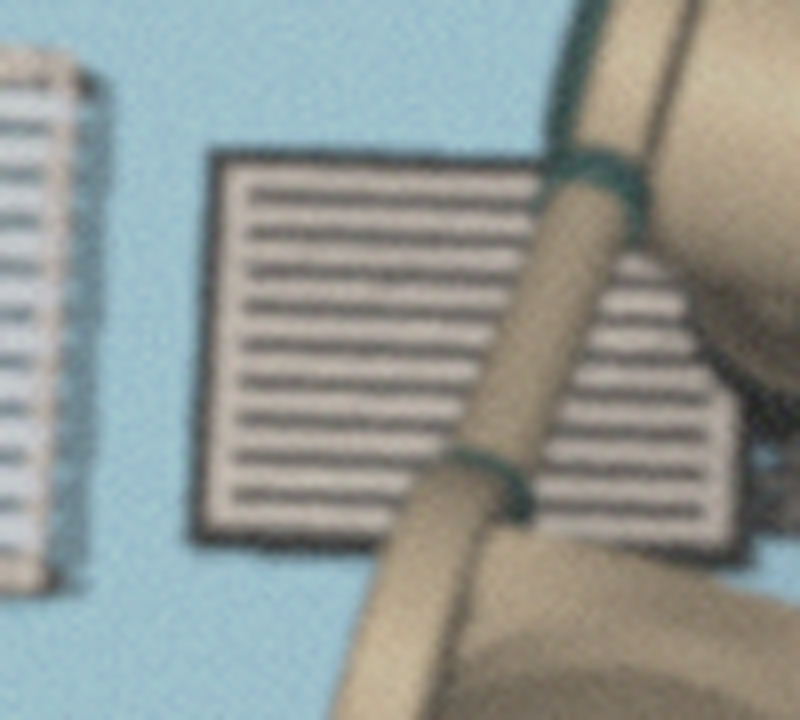

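Call:
carry_out(rows=[[[0,0,-2,0,0],[-1,-2,0,4,0],[-1,-4,2,3,0],[-1,-4,3,0,0],[-1,-2,4,0,0],[-1,0,3,-3,0],[-1,0,0,-4,0],[-1,0,0,0,0],[-1,0,0,0,0]]])

```text
clock: 11.15
position: [0.4362, 0.0065, 0.0084]
ee_rot: [-0.0, 1.0, -0.019, -0.001]
contact_force: [0.4, -1.1, 0.3]
width: 0.0001
```

```bash
python3 st.py; python3 look.py i "(.549,.01,1.52)"
```

```text
t 11.15 tcp [0.4362 0.0065 0.0084] yaw -0.038 F [ 0.41 -1.12  0.29] w 0.0001 q [-0.14  0.33  2.11  0.    0.71 -0.11]
tray top [0.5542 0.0052 1.5265] -285.3
tray side [0.5561 0.01   1.5304] -358.8
axis lateral (left+) mm 2.1 dyaw -0.003
```

View pics/it.png

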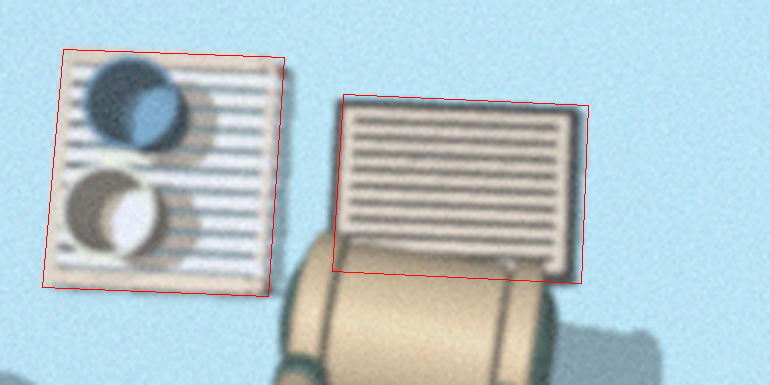

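View pics/is.png

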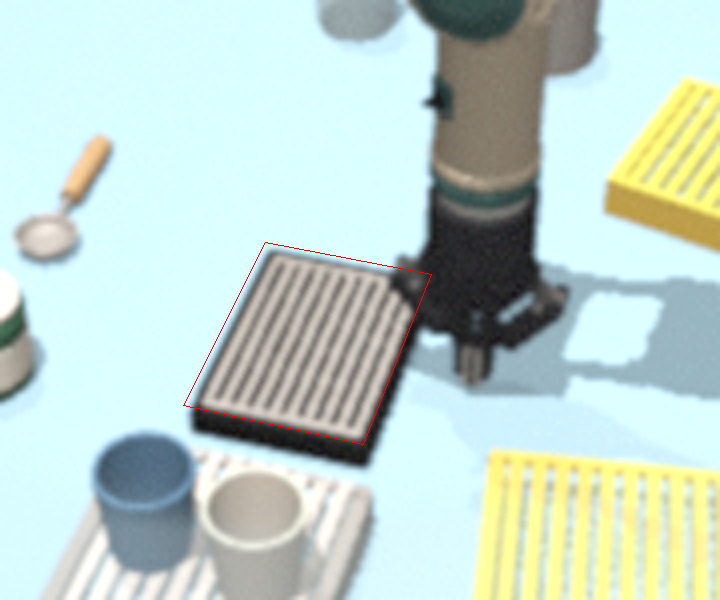

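Call:
carry_out(rows=[[[-1,1.5,0,0,0],[-1,1,0,0,0],[-1,0.5,0,0,0],[-1,0.4,0,0,0],[-1,0.3,0,0,0],[-1,0.2,0,0,0],[-1,0,0,0,0],[-1,0,0,0,0]]])

```text
clock: 12.05
position: [0.4739, 0.0067, 0.0083]
ee_rot: [-0.0, 1.0, -0.018, -0.002]
contact_force: [-4.1, -1.3, 2.4]
width: 0.0
```

```bash
python3 st.py
```

```text
t 12.05 tcp [0.4739 0.0067 0.0083] yaw -0.037 F [-4.12 -1.27  2.42] w 0.0 q [-0.13  0.37  2.02 -0.    0.75 -0.1 ]
```

Call:
carry_out(rows=[[[-1,0.2,0,0,0],[-1,0,0,0,0],[-1,-2.5,0,0,0],[-1,-0.5,-2,4,0],[0,1,-4,2,0],[0,3,-4,0,0],[0,3,-4,0,0],[0,3.6,0,0,0],[0,0,0,-2,0],[0,0,0,-4,0],[0,0,0,0,0],[0,0,0,0,0]]])

```text
clock: 13.25
position: [0.5543, -0.1335, 0.0085]
ee_rot: [-0.0, 1.0, -0.019, 0.0]
contact_force: [0.0, -0.1, 0.9]
width: 0.0429
```

```bash
python3 st.py; python3 look.py j "(.554,.01,1.52)"
```

```text
t 13.25 tcp [ 0.5543 -0.1335  0.0085] yaw -0.037 F [ 0.04 -0.07  0.95] w 0.0429 q [-0.36  0.48  1.81  0.    0.85 -0.32]
tray top [0.5579 0.0118 1.5522] -307.8
tray side [0.5516 0.0108 1.5396] -364.4
axis lateral (left+) mm -1.4 dyaw 0.022
```

View pics/jt.png

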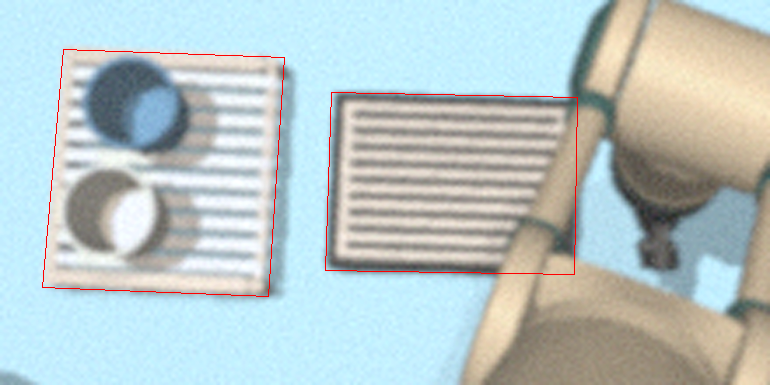

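Call:
carry_out(rows=[[[0,0.1,2,0,0],[0,0.1,1.5,0,0],[0,0.05,1,0,0],[0,0.05,1,0,0],[0,0.05,1,0,0],[0,0.05,1,0,0],[0,0.05,1,0,0],[0,0.05,1,0,0],[0,0.05,0.8,0,0],[0,0,0,0,0]]])

```text
clock: 14.35
position: [0.5586, -0.0285, 0.0082]
ee_rot: [-0.001, 1.0, -0.018, -0.001]
contact_force: [-1.2, 0.1, 0.3]
width: 0.0428
```

```bash
python3 st.py; python3 look.py k "(.559,.072,1.53)"
```

```text
t 14.35 tcp [ 0.5586 -0.0285  0.0082] yaw -0.037 F [-1.22  0.14  0.31] w 0.0428 q [-0.18  0.47  1.84  0.    0.84 -0.14]
tray top [0.565  0.0556 1.5518] -176.9
tray side [0.5544 0.0811 1.5361] -245.9
axis lateral (left+) mm -6.6 dyaw 0.022
```

View pics/kt.png

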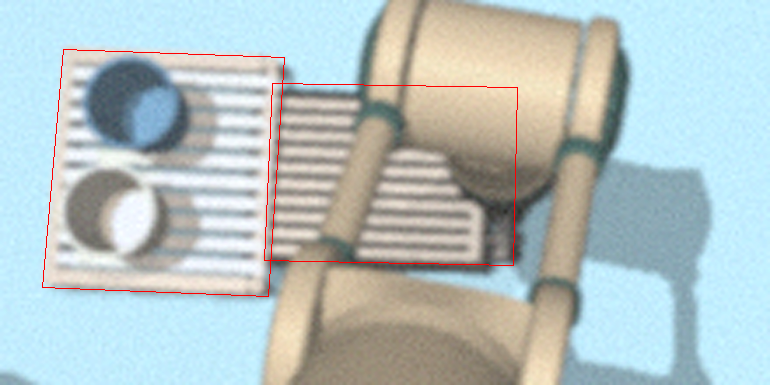

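View pics/ks.png

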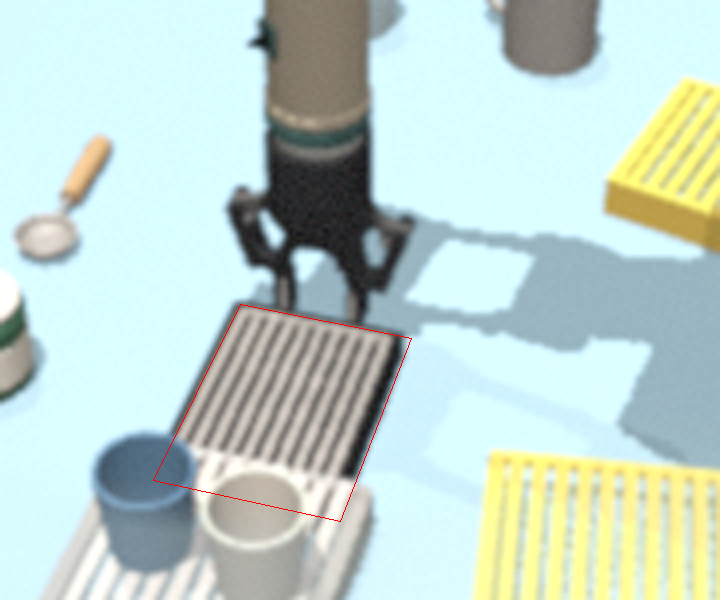

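Call:
carry_out(rows=[[[0,0.05,1,0,0],[0,0.04,1,0,0],[0,0.04,1,0,0],[0,0.04,1,0,0],[0,0.04,1,0,0],[0,0.04,1,0,0],[0,0.04,1,0,0],[0,0.04,1,0,0],[0,0.04,1,0,0],[0,0,0,0,0]]])

```text
clock: 15.45
position: [0.563, 0.0613, 0.0087]
ee_rot: [-0.001, 1.0, -0.018, 0.0]
contact_force: [-0.6, -1.0, -0.0]
width: 0.043
```

```bash
python3 st.py; python3 look.py l "(.564,.165,1.53)"
```

```text
t 15.45 tcp [0.563  0.0613 0.0087] yaw -0.036 F [-0.56 -1.04 -0.01] w 0.043 q [-0.02  0.47  1.82  0.    0.85  0.02]
tray top [0.5646 0.1573 1.4841] -181.1
tray side [0.5679 0.1713 1.5389] -170.4
axis lateral (left+) mm -2.1 dyaw -0.046
```

View pics/lt.png

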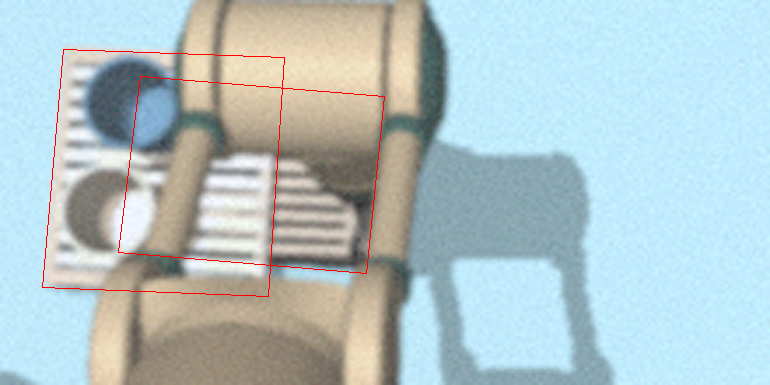

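View pics/ls.png

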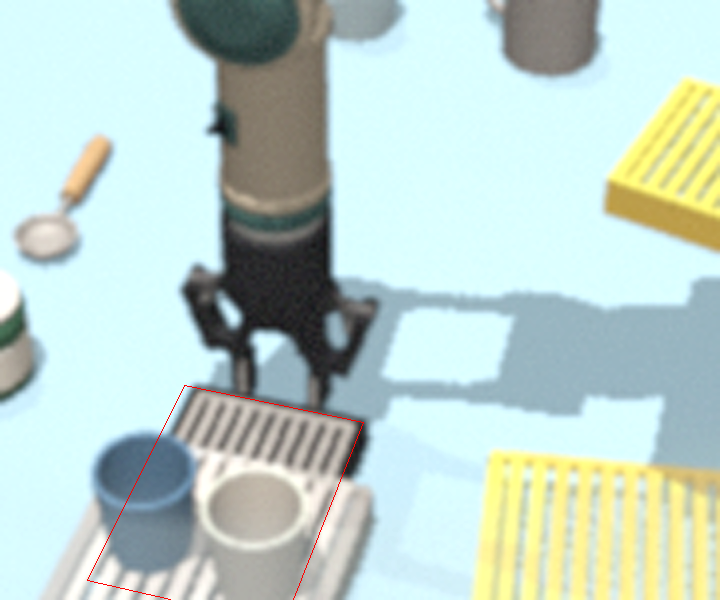

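Call:
carry_out(rows=[[[0,0.03,0.8,0,0],[0,0.03,0.8,0,0],[0,0.02,0.6,0,0],[0,0.02,0.4,0,0],[0,0,0.3,0,0],[0,0,0,0,0]]])

```text
clock: 16.15
position: [0.5641, 0.0892, 0.0087]
ee_rot: [-0.0, 1.0, -0.018, 0.0]
contact_force: [0.6, -1.8, 0.4]
width: 0.0425
```

Call:
carry_out(rows=[[[0,0,0.2,0,0],[0,0,0.2,0,0],[0,0,0,0,0]]])

```text
clock: 16.45
position: [0.564, 0.0927, 0.0087]
ee_rot: [-0.0, 1.0, -0.019, 0.0]
contact_force: [-0.4, -1.8, 1.3]
width: 0.0428
```

Call:
carry_out(rows=[[[0,0,0.2,0,0],[0,0,0.1,0,0],[0,0,0,0,0]]])

```text
clock: 16.75
position: [0.564, 0.0957, 0.0087]
ee_rot: [-0.0, 1.0, -0.018, 0.0]
contact_force: [0.5, -3.0, 2.1]
width: 0.0427
```

Call:
carry_out(rows=[[[0,0,0.2,0,0],[0,0,0,0,0]]])

```text
clock: 16.95
position: [0.564, 0.0978, 0.0087]
ee_rot: [-0.0, 1.0, -0.019, 0.0]
contact_force: [-0.1, -3.2, 2.4]
width: 0.0427
```

```bash
python3 st.py; python3 - <<'E'
from h import *
from rig import cams
p=cams.get_image("side")
cv2.imwrite("pics/m.png",crop(p,190,220,330,330,5))
E
```

```text
t 16.95 tcp [0.564  0.0978 0.0087] yaw -0.037 F [-0.1  -3.17  2.43] w 0.0427 q [0.05 0.48 1.81 0.   0.85 0.09]
```

View pics/m.png

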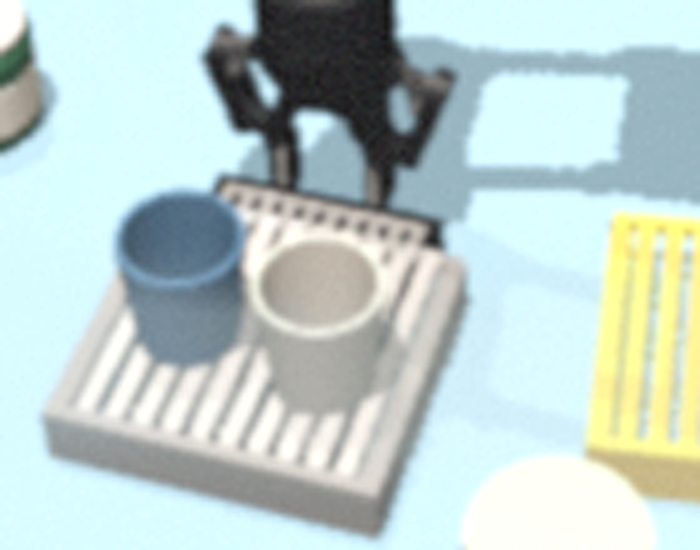

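Call:
carry_out(rows=[[[0,0,0.2,0,0],[0,0,0,0,0]]])

```text
clock: 17.2
position: [0.564, 0.0998, 0.0086]
ee_rot: [-0.0, 1.0, -0.018, 0.0]
contact_force: [0.3, -2.9, 1.8]
width: 0.0426
```

Call:
carry_out(rows=[[[0,0,0.2,0,0],[0,0,0,0,0]]])

```text
clock: 17.4
position: [0.5639, 0.1011, 0.0086]
ee_rot: [0.001, 1.0, -0.018, 0.0]
contact_force: [-0.1, -5.7, 3.3]
width: 0.0428
```

Call:
carry_out(rows=[[[0,0,0.2,0,0],[0,0,0,0,0]]])

```text
clock: 17.6
position: [0.5637, 0.1012, 0.0086]
ee_rot: [0.002, 1.0, -0.018, -0.0]
contact_force: [-0.4, -11.8, 4.3]
width: 0.0426
```

Call:
carry_out(rows=[[[0,0,0.2,0,0],[0,0,0,0,0],[0,0,0,0,0]]])

```text
clock: 17.9
position: [0.5635, 0.1014, 0.0087]
ee_rot: [0.003, 1.0, -0.018, -0.001]
contact_force: [-1.5, -17.2, 4.5]
width: 0.0426
```

Call:
carry_out(rows=[[[0,0,-1,0,0],[0,0,-2,0,0],[0,0,-3,1,0],[0,0,-4,3,0],[0,0,-4,3,0],[0,0,-4,3,0],[0,0,-4,2,0],[0,0,-4,0,0],[0,0,-4,0,0],[0,0,0,0,0]]])

```text
clock: 18.9
position: [0.5647, -0.1984, 0.1284]
ee_rot: [0.001, 1.0, -0.021, 0.001]
contact_force: [-0.0, 0.7, -0.4]
width: 0.0427
```

```bash
python3 st.py; python3 - <<'E'
from h import *
from rig import cams
p=cams.get_image("top")
pt=p
S=(.565,.2185,1.53)
a=np.array([np.cos(1.53),np.sin(1.53)])
t,f=fit([(pt,blu(pt))],(.564,.1975,1.53),.178,.128,.0235,edges=(3,)); print(t,f)
h=np.array(S[:2])-a*.021
cv2.imwrite("pics/n1.png",crop(p,130,160,250,260,6,[(rect(*h,1.53,.18,.13,.024),(0,0,255)),(rect(*S,.162,.174,.035),(0,255,0))]))
cv2.imwrite("pics/n1b.png",crop(p,130,160,250,260,6))
p=cams.get_image("side")
cv2.imwrite("pics/n2.png",crop(p,190,220,330,330,5))
E
```

```text
t 18.9 tcp [ 0.5647 -0.1984  0.1284] yaw -0.042 F [-0.05  0.67 -0.38] w 0.0427 q [-0.45  0.38  1.61 -0.    1.14 -0.41]
[0.56658298 0.20679713 1.52523197] -116.81049575183152
```

View pics/n1.png

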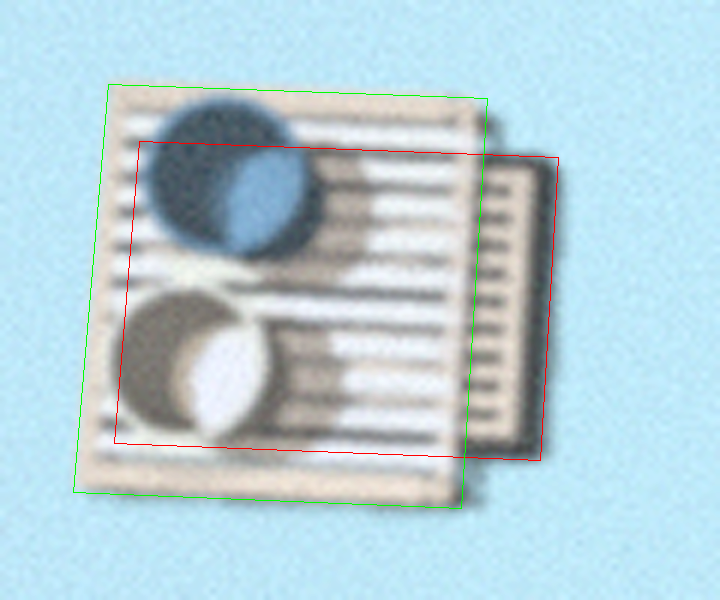

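View pics/n1b.png

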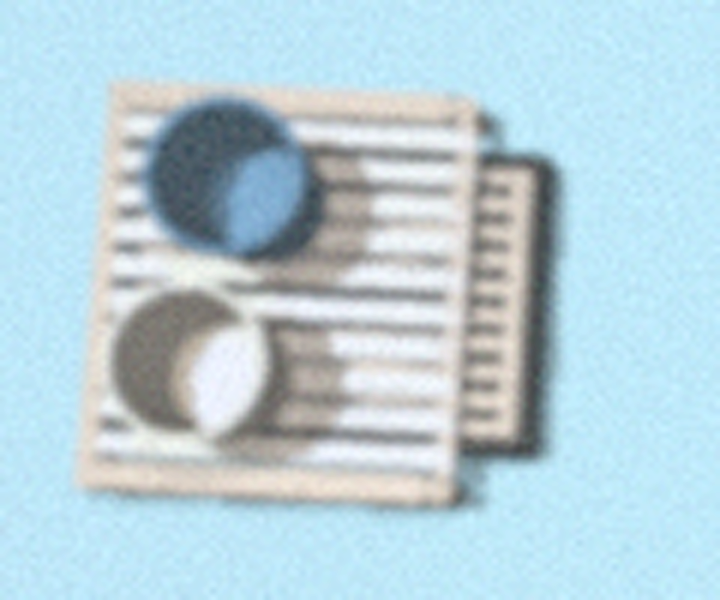

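View pics/n2.png

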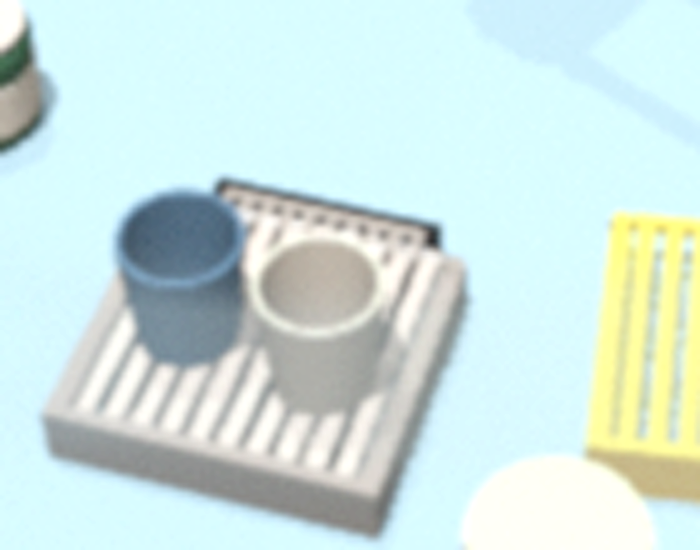

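```bash
python3 - <<'E'
from rig import cams,finder,manip,telemetry
import cv2
p=cams.get_image("top"); cv2.imwrite("pics/z.png",p["image"][:,:,::-1])
for t in ["white_cup","blue_cup","sugar_jar","milk_pitcher","paper_cups","tea_tin","spoon"]:
    print(t,[(d["xy"],round(d["confidence"],2)) for d in finder.boxes_of(p,t)][:1])
print(telemetry.get_state()["clock"]); print(manip.sign_off())
E
```

```text
white_cup [([162.7, 220.6], 0.65)]
blue_cup [([187.8, 207.6], 0.44)]
sugar_jar [([439.8, 180.2], 0.81)]
milk_pitcher [([435.6, 250.0], 0.82)]
paper_cups [([107.4, 282.0], 0.95)]
tea_tin [([234.0, 123.0], 0.76)]
spoon [([297.1, 126.2], 0.7)]
19.4
the job is handed in; nothing more can be done
None
```

```bash
python3 - <<'E'
import cv2,numpy as np
a=cv2.imread("pics/top0.png").astype(np.float32);b=cv2.imread("pics/z.png").astype(np.float32)
g=lambda i:cv2.cvtColor(i.astype(np.uint8),cv2.COLOR_BGR2GRAY).astype(np.float32)
for n,(u,v) in dict(white=(162,220),blue=(167,190),sugar=(435,180),pitcher=(437,248),paper=(107,281),tin=(234,123),spoon=(305,127)).items():
    s=np.s_[v-22:v+22,u-25:u+25]; print(n,cv2.phaseCorrelate(g(a)[s].copy(),g(b)[s].copy()))
E
```

```text
white ((-0.12869877209773506, 0.5320083972289922), 1.0100282533433702)
blue ((0.0013528566196896463, 0.4556101498123475), 0.9643122700585259)
sugar ((-0.010030319882510241, 0.503288414152582), 0.5370500306023491)
pitcher ((0.05795979338525825, 0.34200391366697147), 1.0537559140523274)
paper ((0.029589479172191346, 0.5769379336154081), 1.1085488075680203)
tin ((-0.0021571912903723955, 0.46532658980377306), 1.123178118387858)
spoon ((0.05280007363077033, 0.38888505977045185), 0.9269156197441949)
```

The tray is in under the steel stand, straight and against the stop, and I handed the job in at 19.4 s of the 70 s allowed.

**How:** I first nudged the tray's side with shut fingers to correct its sideways offset and angle. I then pushed its rear end with half-open fingers through the mouth and up to the stop. The tray stayed flat on the counter throughout.

**Last checks:**
- **At the stop:** the fingers stopped moving at y ≈ 0.101 m while the push force rose from about 3 N to 17 N.
- **Position:** in the top picture about 30 mm of the tray sticks out of the mouth, and its end is parallel to the mouth edge to within about 0.01 rad. The arm was well clear before I handed in.
- **Other objects:** comparing the first and last top pictures around the two cups, jar, pitcher, paper cups, tin and spoon, everything shifted by the same 0.3–0.6 pixel (about 1 mm). That looks like the camera view moving rather than the objects.

**What disagreed:**
- **Finder:** in the last picture the finder put the blue cup at (188, 208) with low confidence, and the sugar jar 8 columns from where it first had it. The image comparison shows neither moved; its match at the jar was weaker than at the others.
- **Stop position:** the tray met the stop about 6 mm further in than I had estimated from the images.
- **Automatic tray fits:** these were off whenever the arm hid part of the tray, so I judged those steps from the pictures. That includes the final fit, which used only the tray's rear edge and put it about 9 mm further in than the picture shows.

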